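# Unbolt the reagent shelf and complete its row of bottles

## Task

Lift the handle of the barrel bolt on the reagent shelf out of its notch and draw the bolt fully out, so that the rod clears the empty end of the shelf. Then gently stand the three white screw-cap bottles from the bench upright on the shelf in one straight row with the two tall bottles already there, in falling order of height (the largest next to the tall ones, the smallest nearest the bolt), side by side with gaps of no more than about a centimetre. Do not shift the two tall bottles or disturb anything else on the bench.

Things in the scene. Friction and masses are not known exactly. Their poses are not given: they have to be found in the camera images.
- rack: Low fixed shelf, white board, grey cheeks. Origin on the bench under the row line; x points across the shelf away from the robot, y along it to the robot's left, z up. Board top 60 mm above the bench, y -120 to +160 mm, x -70 to +70 mm; end cheek at y = 160; back rail at x = 70, 16 mm above the board. To the right (y -120 to -315 mm) only the bolt's narrow bed, 44 mm deep in x.
- row_line (a point): Point on the board top (60 mm above the bench) above the rack's origin. The row line, on which the bottles' centres belong, runs through it along the rack's y (rack x = 0). Axes as the rack's.
- bolt (a joint): Travel of the barrel bolt, m: 0 shot (start), 0.14 fully out (stop); grows towards the rack's -y (robot's right). 12 mm steel rod along y at rack x = 0, z = 90 mm; shot, its tip is at rack y = +30 mm, across the empty part of the row line; fully out, at y = -110 mm. About 2 N friction, stays where left. Cannot slide until the handle is lifted clear of the notch.
- bolt_handle (a joint): Angle of the bolt's handle about the rod axis, rad: 0 = level in the notch, pointing to the rack's -x (towards the robot); grows as it is lifted; 1.5 = nearly upright (stop). Starts at 0 to 0.2. The stem is clear of the notch teeth above about 0.5; lift to 0.8 or more to be sure. Friction (0.05 N m) keeps it at the angle where it is left.
- bolt_axis (a point): Fixed point on the rack: on the rod axis at the notch, where the handle's stem starts when the bolt is shot (rack x = 0, y = -153 mm, z = 90 mm). Axes as the rack's.
- bolt_knob (a point): Centre of the steel knob on the bolt's handle, 60 mm from the rod axis: a disc 18 mm across, 14 mm thick, its flat faces to the rack's +y and -y: fingers pinching them from above let it pivot as it is lifted. Stem 8 mm thick; notch teeth on either side of the stem 26 to 34 mm from the rod axis, tops 8 mm above the axis.
- large_mid (a point): Centre (half-way up) of the largest loose white plastic bottle: round, diameter 44 mm, height 95 mm, straight sides up to 70 mm, then shoulder and grey screw cap 31 mm across; about 160 g. z axis up along the bottle. Starts upright on the bench between robot and shelf.
- medium_mid (a point): Centre (half-way up) of the medium loose white plastic bottle: round, diameter 40 mm, height 80 mm, straight sides up to 59 mm, then shoulder and grey screw cap 28 mm across; about 120 g. z axis up along the bottle. Starts upright on the bench between robot and shelf.
- small_mid (a point): Centre (half-way up) of the smallest loose white plastic bottle: round, diameter 36 mm, height 65 mm, straight sides up to 48 mm, then shoulder and grey screw cap 25 mm across; about 90 g. z axis up along the bottle. Starts upright on the bench between robot and shelf.
- stock_b_mid (a point): Centre (half-way up) of the inner one of the two tall white bottles already on the shelf, the one next to the empty part (at its -y side): diameter 46 mm, height 110 mm. The row continues from it along the rack's -y.
- stock_a_mid (a point): Centre (half-way up) of the outer tall bottle, near the end cheek: diameter 46 mm, height 110 mm.
- dropper: Bystander: slim amber glass bottle standing among the loose bottles, diameter 28 mm, height 75 mm; origin at the centre of its underside.
- tip_box: Bystander: closed grey plastic box, 60 x 60 x 45 mm high, on the bench among the loose bottles; origin at the centre of its underside.
- beaker: Bystander: glass beaker, diameter 60 mm, height 70 mm, on the left of the bench; origin at the centre of its underside.
- marker: Bystander: black pen, 130 mm long, 14 mm thick, lying on the right of the bench; origin at its middle.
There are look-alikes about, which are no part of the job. What is shaped like the part that bears large_mid but blue or red is not meant.

How it is judged (in metres and radians):
On the way, in this order (a step that is already met when the one before it is completed fails the run):
1. the bolt's handle is lifted clear of the notch while the bolt is still shot (value of joint bolt_handle above 0.5 rad and value of joint bolt below 0.012 m), for 0.05 s.
2. the bolt is drawn fully out (value of joint bolt above 0.12 m), for 0.2 s.
At the end, for the whole second after the job is handed in: Bolt drawn past 120 of 140 mm. The three bottles stand upright (0.1 rad) on the board (5 mm), centres within 10 mm of the row line, in the order tall, largest, medium, smallest, each gap to the next (the first to the inner tall bottle) under 12 mm (value of joint bolt above 0.12 m and angle between each of large_mid, medium_mid, small_mid's own z axis and vertical below 0.1 rad and x of large_mid in the frame of rack between -0.01 and 0.01 m and z of large_mid in the frame of rack between 0.1025 and 0.1125 m and x of medium_mid in the frame of rack between -0.01 and 0.01 m and z of medium_mid in the frame of rack between 0.095 and 0.105 m and x of small_mid in the frame of rack between -0.01 and 0.01 m and z of small_mid in the frame of rack between 0.0875 and 0.0975 m and horizontal distance between stock_b_mid and large_mid below 0.057 m and horizontal distance between large_mid and medium_mid below 0.054 m and horizontal distance between medium_mid and small_mid below 0.05 m); the robot touches nothing.
It fails at once if one of the tall bottles already on the shelf is shifted by more than 15 mm or tipped (distance of any of stock_a_mid, stock_b_mid from where it was at the start of the episode above 0.015 m).
It fails at once if a bystander is moved by more than 30 mm (distance of any of dropper, tip_box, beaker, marker from where it was at the start of the episode above 0.03 m).
It fails at once if one of the three bottles is tipped over (by more than 0.6 rad) (angle between any of large_mid, medium_mid, small_mid's own z axis and vertical above 0.6 rad).
It fails at once if a bottle is banged down on the shelf or forced against it (over 40 N) (contact force between any of large, medium, small and rack above 40 N).
It also fails if it takes over 72 s, if anything falls off the work surface, if the arm or the gripper's body presses on something with over 40 N, if the wrist force passes 120 N, or if a joint passes its speed limit or range.

## Robot

A 6-joint arm with a two-finger parallel gripper is mounted at the origin on the work surface. World frame = base frame: x ahead of the robot, y to its left, z up, the work surface at z = 0. Lengths are in m, angles in degrees, forces in N, time in s.
With the tool pointing down it reaches from about 0.25 to 0.725 m from the base axis. Payload 9.7 kg.
Tool frame: the origin (TCP) lies at the very end of the fingers, on their centre line; the grasp point (between the pads) lies 19 mm behind it; x points along the fingers, y is the direction in which the jaws open and shut, and the axes are right-handed (so a half turn about x gives the same grasp; the last joint's range is limited). The gripper opens to 85 mm and grips with 20 to 120 N. Pads are 22 mm wide; open, the fingers measure 114 mm over their backs; the gripper's body (76 mm by 85 mm) begins 54 mm behind the grasp point. The pads swing forward as they close: fully open they stand 13 mm farther back than shut.
Start: joints at [65.088, 4.979, 10.078, 95.1, 0, 90], TCP at [0.232, 0.499, 0.231] pointing down, gripper open.
Joint ranges: [-179.16, 179.16], [-48.56, 103.87], [-65.8, 70.77], [-126.05, 130.52], [-82.76, 87.17], [-180, 180]. Speed limits (degrees/s): [127.2, 127.2, 147.25, 180, 180, 180].

## Interface

Orientations are given as [roll, pitch, yaw] about the fixed x, y, z axes, in that order (R = Rz(yaw) Ry(pitch) Rx(roll)).
In Python, from workcell import get_obs, cams, bot gives the robot as it stands.
- The arm moves only by the tool apply_moves, never from a script. Its argument "rows" is a list that holds one entry, the list of rows, each a list of 7 numbers: the shift along the tool's x, y, z in mm, then the turn, a rotation vector about the tool's x, y, z in rad, then the opening, from 0 (shut) to 1 (fully open). A call has 1 to 20 rows; each row is the pose to reach, as a shift and turn from the pose measured when the call began, along the tool's axes at that moment; what a row does not reach only later rows make up. A row lasts 1/10 s, in which the tool goes at most 50 mm and 8.59 degrees, less where a joint would pass 70% of its speed; a pose out of reach is approached as far as the arm can. A call with a gripper value outside its range is refused whole. The fingers move at their own pace and stop on an object; "newtons" is the grip in N (left out, the last holds). Time passes only in rows, so rows that repeat a pose let the fingers close. It gives the time, the measured TCP pose, the force and the opening at its end, in the units of the state.
- get_obs(): the state, without advancing time (a new reading comes with each control period).
- cams.camera(name): name is "scene" or "side" or "wrist"; returns a dict with "pixels" (400x640x3 uint8, red, green, blue), "range_z" (400x640 float32, m along the optical axis (not along the pixel's ray), 0 where there is no reading), "fx", "fy", "cx", "cy" (pixels), "eye" and "attitude" of the camera in the world. Camera axes: x right, y up, looking along -z (the intrinsics and any distortion apply to the point x, -y, -z); pixel columns grow to the right and rows downward; lengths in m; the calibration is good to about 2 mm. A picture is of the moment at which its call begins.
- bot.job_done(): hands the job in, once; it reports no verdict.
Trained networks look in a picture, given as the dict that the camera call returned (one of the last four; its "shot" number tells which), for a name from the list of things; names that differ only in an ending like _2 or _b are one class to them, and where a whole thing is asked for, a point or a joint stands for the part that bears it (a point fixed in the world has none). Each returns a list of dicts, best first, with "confidence" (0 to 1); they miss things now and then, are a little off and sometimes report something else, mostly with a low value. They report only what shows in the picture. A call takes as long as a camera call. They do not tell look-alikes from the thing itself.
- cams.find_in(label, picture): "at" ([x, y, z] in m, in world coordinates, good to about 4 mm: the middle of the surface that is visible of it).
The state is a dict: "time": time; "q": joint angles; "qd": joint speeds; "joint_efforts": joint torques, N m; "ee_pos": TCP position; "tcp_rot": TCP orientation; "wrist_force": force on the tool from outside, world axes, zero at the start; "torque": the same for the moment, N m; "opening": finger opening in m.
Only numpy, scipy, OpenCV 4.12 (cv2) and the standard library are available. Lean on these libraries where they do the work, as an engineer would, in place of code of your own. Each camera call takes 0.05 s, during which the arm holds its last target.

## Working session

There is one attempt and no reset: what is moved stays moved. The work goes in short steps, Python scripts to look and compute and a tool call to move; the robot and the scene stay as the last step left them, time stands still between calls to the robot, and variables do not carry over. Pictures are saved under pics/ and viewed, and the job is handed in when it is done.

Besides the shell and the picture viewer there is one more tool, called after "Request:" as name([rows], argument=value, ...), one row to a line, values as JSON. apply_moves: Moves the arm, as the interface text tells. Its arguments: {"type":"object","properties":{"rows":{"type":"array"},"newtons":{"type":"number"}},"required":["rows"]}

```bash
ls; mkdir -p pics
cat > h.py <<'E'
import numpy as np, cv2
from workcell import get_obs, cams, bot
def R_of(c):
    a=np.array(c["attitude"],float)
    if a.shape==(3,3): return a
    from scipy.spatial.transform import Rotation as R
    if a.size==3: return R.from_euler('xyz',a,degrees=True).as_matrix()
    return R.from_quat(a).as_matrix()
def cloud(c):
    z=c["range_z"]; v,u=np.mgrid[0:z.shape[0],0:z.shape[1]]
    x=(u-c["cx"])/c["fx"]*z; y=(v-c["cy"])/c["fy"]*z
    P=np.stack([x,-y,-z],-1)
    return P@R_of(c).T+np.array(c["eye"])
def save(c,n): cv2.imwrite("pics/"+n,c["pixels"][:,:,::-1])
E
python3 - <<'E'
from h import *
print(get_obs())
for n in ["scene","side","wrist"]:
    c=cams.camera(n); save(c,n+"0.png"); print({k:v for k,v in c.items() if k not in("pixels","range_z")})
    np.savez(n+"0.npz",P=cloud(c),px=c["pixels"],z=c["range_z"])
    if n!="wrist":
        for l in ["rack","bolt_knob","large_mid","medium_mid","small_mid","stock_b_mid","dropper","tip_box","beaker","marker"]:
            print(n,l,[(np.round(d["at"],3).tolist(),round(d["confidence"],2)) for d in cams.find_in(l,c)])
E
```

```text
pics
{'time': 0.0, 'q': array([ 6.50890266e+01,  5.00940986e+00,  1.00336046e+01,  9.50985632e+01,
       -1.29697096e-03,  9.00022455e+01]), 'qd': array([-0.00247501,  0.01883356,  0.09089746,  0.05277084,  0.03182819,
       -0.01667365]), 'joint_efforts': array([ 5.94907324e-04, -5.20390248e+01,  4.64797390e+01,  1.62436691e-02,
       -1.36020995e-05, -3.76036098e-06]), 'ee_pos': array([0.23157455, 0.49861925, 0.23059167]), 'tcp_rot': array([ -88.99862959,   89.92562022, -113.91184768]), 'wrist_force': array([ 0.34785551, -0.23108166, -0.0643315 ]), 'torque': array([ 0.02382084,  0.02114631, -0.02267792]), 'opening': 0.08556235330768408}
{'fx': 475.97885792996465, 'fy': 475.97885792996465, 'cx': 319.43931189014125, 'cy': 190.9485704976511, 'eye': array([1.23858522, 0.7347635 , 1.1290653 ]), 'attitude': array([ 46.25157277,   0.83258434, 133.85237564]), 'shot': 1}
scene rack [([0.625, 0.077, 0.059], 0.87), ([0.49, 0.408, 0.049], 0.4), ([0.467, -0.406, 0.014], 0.35)]
scene bolt_knob [([0.431, -0.105, 0.044], 0.66), ([0.596, -0.046, 0.096], 0.65)]
scene large_mid [([0.351, -0.255, 0
[... 851 characters left out ...]
.275, 0.057], 0.62), ([0.519, -0.218, 0.053], 0.6), ([0.338, -0.286, 0.058], 0.6)]
side medium_mid [([0.418, 0.184, 0.052], 0.79), ([0.39, 0.101, 0.036], 0.46)]
side small_mid [([0.432, 0.01, 0.037], 0.86)]
side stock_b_mid [([0.602, 0.167, 0.12], 0.94)]
side dropper [([0.39, 0.1, 0.033], 0.58)]
side tip_box [([0.416, -0.14, 0.039], 0.59)]
side beaker [([0.488, 0.388, 0.049], 0.64), ([0.458, -0.415, 0.012], 0.42)]
side marker [([0.456, -0.416, 0.012], 0.65)]
{'fx': 357.74385822359284, 'fy': 357.74385822359284, 'cx': 317.791721806476, 'cy': 199.14678138774178, 'eye': array([0.16482292, 0.53056265, 0.37415606]), 'attitude': array([-1.66991242e+01,  1.63767127e-02,  6.50351984e+01]), 'shot': 3}
```

View pics/scene0.png

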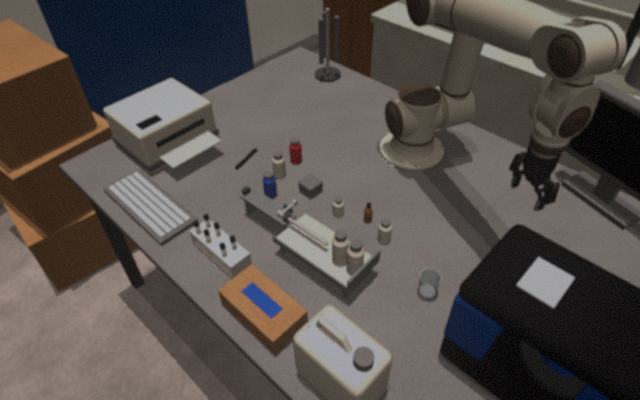

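View pics/side0.png

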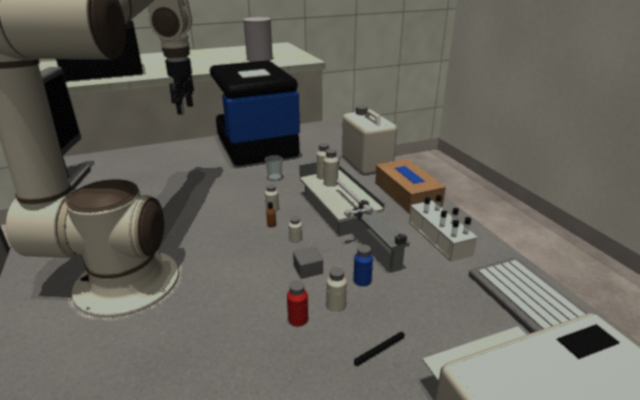

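Scene: the large candidates are red (295,152 scene / 297,303 side), white (279,165 / 336,290) and blue (269,185 / 363,266). The white one fits the description. I'll confirm it in a crop and measure the geometry.

Run:
```python
import numpy as np, cv2
s=np.load("scene0.npz");t=np.load("side0.npz")
a=cv2.resize(s["px"][130:300,230:410,::-1],None,fx=3.3,fy=3.3,interpolation=cv2.INTER_CUBIC)
b=cv2.resize(t["px"][130:345,250:420,::-1],None,fx=2.75,fy=2.75,interpolation=cv2.INTER_CUBIC)
cv2.imwrite("pics/a.png",a);cv2.imwrite("pics/b.png",b)
for nm,d in(("scene",s),("side",t)):
    P=d["P"]; ok=d["z"]>0
    tab=P[ok&(abs(P[...,2])<.02)&(P[...,0]>.2)&(P[...,0]<.6)&(abs(P[...,1])<.4)]
    print(nm,"table z",np.median(tab[:,2]),tab[:,2].std())
    m=ok&(abs(P[...,2]-.06)<.006)&(P[...,0]>.5)&(P[...,0]<.75)&(P[...,1]>-.15)&(P[...,1]<.3)
    q=P[m]; print(len(q),np.median(q[:,2]))
    r=cv2.minAreaRect((q[:,:2]*1000).astype(np.float32)); print(r)
    # robust edges
    for name,(x,y) in dict(large=(.437,-.263),med=(.423,.195),small=(.438,.02),drop=(.39,.1),tip=(.423,-.123),sb=(.60,.18)).items():
        w=ok&(np.hypot(P[...,0]-x,P[...,1]-y)<.05)&(P[...,2]>.01)
        p=P[w]; zz=p[:,2]
        top=p[zz>np.percentile(zz,97)-.006]
        print(name,len(p),"zmax",np.percentile(zz,97).round(3),"topc",top[:,:2].mean(0).round(4), "topmid",((top[:,:2].max(0)+top[:,:2].min(0))/2).round(4),len(top))
```

```text
scene table z 0.0015341707695636364 0.0030799259711504377
2258 0.06104818802478673
((608.5231323242188, 127.58036804199219), (147.14222717285156, 289.19647216796875), 2.5750977993011475)
large 283 zmax 0.098 topc [ 0.436  -0.2587] topmid [ 0.4357 -0.2592] 44
med 270 zmax 0.084 topc [0.4203 0.2008] topmid [0.4196 0.2005] 54
small 174 zmax 0.069 topc [0.4362 0.023 ] topmid [0.4355 0.0233] 39
drop 134 zmax 0.076 topc [0.393  0.1129] topmid [0.3907 0.1126] 19
tip 386 zmax 0.049 topc [ 0.4205 -0.1161] topmid [ 0.4202 -0.1162] 189
sb 826 zmax 0.172 topc [0.6056 0.1915] topmid [0.6045 0.1981] 111
side table z -0.0010302723751856036 0.0027598704654913397
1692 0.05866561002529447
((606.734375, 126.76350402832031), (143.7677459716797, 288.84808349609375), 2.8907968997955322)
large 723 zmax 0.095 topc [ 0.4322 -0.2617] topmid [ 0.433  -0.2599] 128
med 255 zmax 0.08 topc [0.4176 0.1949] topmid [0.4184 0.1993] 45
small 262 zmax 0.065 topc [0.4324 0.0183] topmid [0.433  0.0193] 49
drop 176 zmax 0.073 topc [0.3899 0.1094] topmid [0.3909 0.1103] 21
tip 678 zmax 0.046 topc [ 0.4173 -0.1218] topmid [ 0.4177 -0.1193] 377
sb 913 zmax 0.168 topc [0.6019 0.1923] topmid [0.6024 0.1978] 78
```

View pics/a.png

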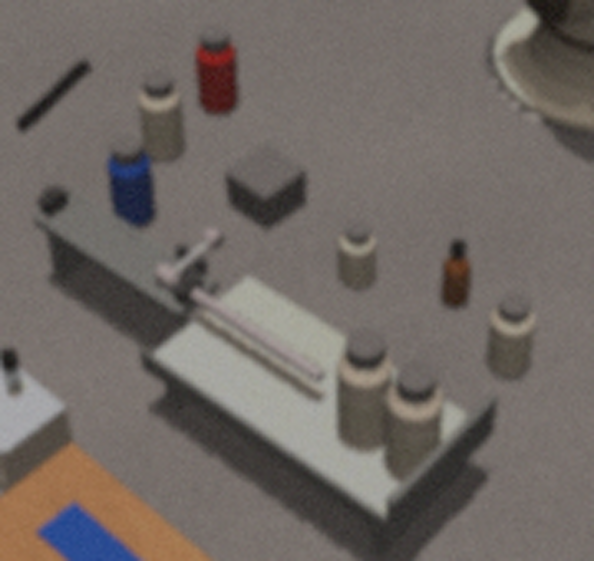

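View pics/b.png

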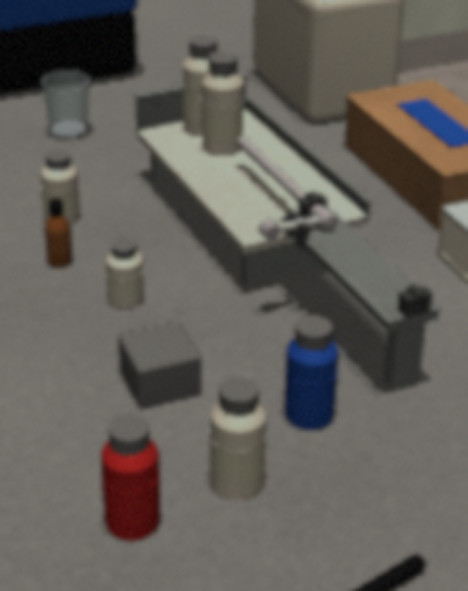

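White large bottle confirmed in the crops (centre about (0.434,-0.260), top 95 mm). Next I'll set up a move helper and refine the rack pose.

```bash
cat >> h.py <<'E'
from scipy.spatial.transform import Rotation as Rot
def tool_R(yaw_jaw):  # tool x down, tool y at angle yaw_jaw (deg) in world xy
    y=np.array([np.cos(np.radians(yaw_jaw)),np.sin(np.radians(yaw_jaw)),0]);x=np.array([0,0,-1.])
    return np.stack([x,y,np.cross(x,y)],1)
def mv(pos,yaw_jaw=None):
    o=get_obs(); R=Rot.from_euler('xyz',o["tcp_rot"],degrees=True).as_matrix()
    Rt=R if yaw_jaw is None else tool_R(yaw_jaw)
    s=R.T@(np.array(pos)-o["ee_pos"])*1000
    r=Rot.from_matrix(R.T@Rt).as_rotvec()
    print("t",round(o["time"],2),"tcp",o["ee_pos"].round(4),"jaw",np.degrees(np.arctan2(R[1,1],R[0,1])).round(1),"tilt",R[2,:].round(3),"open",round(o["opening"],4))
    print("shift",s.round(1),"rot",r.round(4),"nrows>=",max(np.linalg.norm(s)/50,np.degrees(np.linalg.norm(r))/8.59).__round__(1),"q",o["q"].round(1),"F",o["wrist_force"].round(1))
E
python3 - <<'E'
from h import *
for y in (92.7,-87.3): mv([.53,-.03,.25],y)
th=np.radians(2.7);ex=np.array([np.cos(th),np.sin(th)]);ey=np.array([-ex[1],ex[0]])
for n in("scene","side"):
    d=np.load(n+"0.npz");P=d["P"];ok=d["z"]>0;z=P[...,2]
    dz=.0015 if n=="scene" else -.001
    q=P[ok]; q=q-np.array([0,0,dz]); X=q[:,:2]@ex;Y=q[:,:2]@ey;Z=q[:,2]
    near=(X>.45)&(X<.75)
    b=near&(abs(Z-.06)<.004)&(Y>-.1)&(Y<.35)
    print(n,"board X",np.percentile(X[b],[.5,2,98,99.5]).round(4),"Y",np.percentile(Y[b],[.5,2,98,99.5]).round(4))
    r=near&(abs(Z-.094)<.006)&(Y>-.05)&(Y<.11)
    print("rod",r.sum(),np.c_[X[r],Y[r],Z[r]][:: max(1,r.sum()//12)].round(3).tolist())
    t=near&(Z>.155)&(Y>.05)
    print("caps X",np.percentile(X[t],[2,50,98]).round(4),"Y",np.percentile(Y[t],[1,10,25,50,75,90,99]).round(4))
E
```

```text
t 1.15 tcp [0.2317 0.4988 0.2313] jaw 65.1 tilt [-1. -0. -0.] open 0.0852
shift [ -18.7 -353.9  493.3] rot [-0.4819 -0.      0.    ] nrows>= 12.1 q [65.1  5.  10.1 95.1  0.  90. ] F [-0.5  0.1  0.3]
t 1.15 tcp [0.2317 0.4988 0.2313] jaw 65.1 tilt [-1. -0. -0.] open 0.0852
shift [ -18.7 -353.9  493.3] rot [2.6597 0.     0.    ] nrows>= 17.7 q [65.1  5.  10.1 95.1  0.  90. ] F [-0.5  0.1  0.3]
scene board X [0.5439 0.5469 0.6848 0.6859] Y [-0.0401 -0.0363  0.2408  0.2422]
rod 207 [[0.603, -0.049, 0.1], [0.617, -0.045, 0.092], [0.625, -0.041, 0.093], [0.618, -0.015, 0.096], [0.615, 0.002, 0.097], [0.619, 0.005, 0.09], [0.614, 0.029, 0.095], [0.607, 0.046, 0.092], [0.616, 0.05, 0.089], [0.617, 0.071, 0.097], [0.612, 0.085, 0.095], [0.618, 0.086, 0.088], [0.611, 0.107, 0.089]]
caps X [0.4577 0.6003 0.6654] Y [0.2105 0.5369 0.5865 0.6781 0.7612 0.8026 0.8384]
side board X [0.5416 0.5427 0.6808 0.6822] Y [-0.0438 -0.0395  0.23    0.2356]
rod 135 [[0.61, 0.107, 0.094], [0.613, 0.087, 0.096], [0.612, 0.072, 0.097], [0.617, 0.063, 0.093], [0.611, 0.046, 0.097], [0.61, 0.037, 0.095], [0.609, 0.028, 0.093], [0.606, 0.017, 0.092], [0.606, -0.001, 0.095], [0.608, -0.004, 0.09], [0.613, -0.023, 0.095], [0.609, -0.035, 0.096], [0.6, -0.047, 0.095]]
caps X [0.4559 0.5842 0.7427] Y [0.1582 0.5022 0.5082 0.8079 1.8595 1.8754 1.8905]
```

Request:
apply_moves([
  [[-19, -313, 463, -0.482, 0, 0, 0.5], [-19, -313, 463, -0.482, 0, 0, 0.5], [-19, -313, 463, -0.482, 0, 0, 0.5], [-19, -313, 463, -0.482, 0, 0, 0.5], [-19, -313, 463, -0.482, 0, 0, 0.5], [-19, -313, 463, -0.482, 0, 0, 0.5], [-19, -313, 463, -0.482, 0, 0, 0.5], [-19, -313, 463, -0.482, 0, 0, 0.5], [-19, -313, 463, -0.482, 0, 0, 0.5], [-19, -313, 463, -0.482, 0, 0, 0.5], [-19, -313, 463, -0.482, 0, 0, 0.5], [-19, -313, 463, -0.482, 0, 0, 0.5], [-19, -313, 463, -0.482, 0, 0, 0.5], [-19, -313, 463, -0.482, 0, 0, 0.5]],
])

```text
time: 2.55
ee_pos: [0.5196, 0.0199, 0.2501]
tcp_rot: [157.2, 90.0, 159.9]
wrist_force: [1.2, -0.2, 0.9]
opening: 0.0425
```

Run:
```python
from h import *
c=cams.camera("wrist"); save(c,"w1.png"); P=cloud(c); np.savez("w1.npz",P=P,px=c["pixels"],z=c["range_z"],eye=c["eye"])
print(c["eye"],c["attitude"])
for l in ["bolt_knob","small_mid","stock_b_mid"]:
    print(l,[(np.round(d["at"],3).tolist(),round(d["confidence"],2)) for d in cams.find_in(l,c)])
mv([.53,-.03,.25],92.7)
```

```text
[0.44608518 0.01731751 0.39302749] [-1.66621253e+01 -1.27726381e-02  9.25931173e+01]
bolt_knob [([0.561, -0.045, 0.097], 0.82)]
small_mid [([0.436, 0.019, 0.065], 0.55)]
stock_b_mid [([0.591, 0.176, 0.136], 0.9), ([0.591, 0.058, 0.061], 0.36)]
t 2.75 tcp [0.5194 0.021  0.2505] jaw 92.8 tilt [-1.  0.  0.] open 0.0426
shift [  0.5 -51.4   8.1] rot [ 0.0017  0.0004 -0.0001] nrows>= 1.0 q [ 2.3  1.3  8.3 97.1  0.  -0.5] F [-0.1  0.1  0.4]
```

View pics/w1.png

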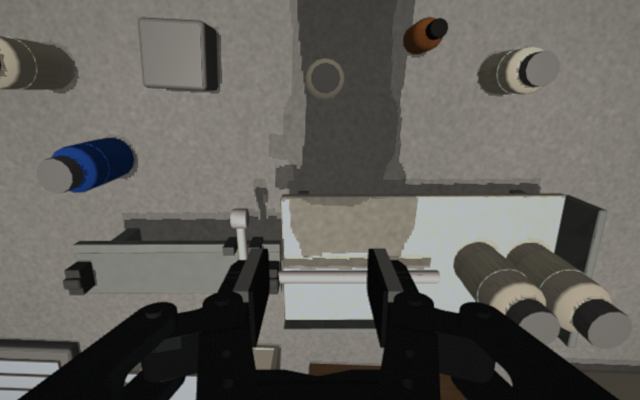

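The wrist view shows the knob at (239,215), the rod tip at (438,276), the tall bottle caps at (534,322) and (604,325), small's cap ring at (325,78), and medium's cap at (540,68). I'll refine the positions from this cloud.

Run:
```python
from h import *
d=np.load("w1.npz");P=d["P"];ok=d["z"]>0;px=d["px"].astype(int)
tz=np.median(P[100:160,430:560][...,2]); print("table z",tz)
P=P.copy();P[...,2]-=tz
Z=P[...,2]
# front board edge: for cols 290..560 first row with z~0.06
pts=[]
for u in range(300,555,4):
    for v in range(170,230):
        if ok[v,u] and abs(Z[v,u]-.06)<.005: pts.append(P[v,u]);break
pts=np.array(pts); k=np.polyfit(pts[:,1],pts[:,0],1); print("front edge: x=",k,"yaw",np.degrees(np.arctan(-k[0])),"z",np.median(pts[:,2]), "res",np.std(pts[:,0]-np.polyval(k,pts[:,1])))
# right edge of board (y-min)
L=[]
for v in range(205,250,3):
    for u in range(265,320):
        if ok[v,u] and abs(Z[v,u]-.06)<.005: L.append(P[v,u]);break
print("ymin edge",np.array(L).round(4)[::4].tolist())
L=[]
for v in range(200,235,3):
    for u in range(600,520,-1):
        if ok[v,u] and abs(Z[v,u]-.06)<.004 : L.append(P[v,u]);break
print("ymax edge",np.array(L).round(4)[::4].tolist())
# rod: cols 290..360, rows 265-290
r=[]
for u in list(range(288,360,6))+list(range(405,436,4)):
    col=P[255:300,u]; w=(abs(col[:,2]-.093)<.008)
    if w.sum()>2: q=col[w]; r.append([q[:,0].mean(),q[:,1].mean(),q[:,2].max(),q[:,0].min(),q[:,0].max()])
r=np.array(r);print("rod",r.round(4).tolist())
w=ok[268:284,420:450]&(abs(Z[268:284,420:450]-.093)<.008); print("rod tip y max",np.percentile(P[268:284,420:450][w][:,1],98))
print("knob",P[200:232:3,239].round(4).tolist()); print("knobrow",P[215,226:254:2].round(4).tolist())
# cap tops
w=ok&(abs(Z-.17)<.004)&(P[...,1]>.05)&(P[...,0]<.75)
n,lab,st,ce=cv2.connectedComponentsWithStats(w.astype(np.uint8))
for i in range(1,n):
    if st[i,4]>50: q=P[lab==i]; print("cap",st[i].tolist(),((q.max(0)+q.min(0))/2).round(4),(q.max(0)-q.min(0)).round(4))
for nm,zz in(("med",.08),("large",.095),("small",.065)):
    w=ok&(abs(Z-zz)<.003)&(P[...,0]<.5)
    n,lab,st,ce=cv2.connectedComponentsWithStats(w.astype(np.uint8))
    for i in range(1,n):
        if st[i,4]>60: q=P[lab==i]; print(nm,st[i].tolist(),((q.max(0)+q.min(0))/2).round(4),(q.max(0)-q.min(0)).round(4))
```

```text
table z 0.0003468883130290923
front edge: x= [-0.04829051  0.54410455] yaw 2.764694610783598 z 0.056489583481673655 res 0.0001951548148179339
ymin edge [[0.5532, -0.0137, 0.0599], [0.5655, -0.0135, 0.06], [0.5791, -0.0135, 0.0576], [0.5916, -0.0122, 0.0589]]
ymax edge [[0.5346, 0.2603, 0.0635], [0.5466, 0.261, 0.0638], [0.559, 0.2622, 0.0637]]
rod [[0.6125, -0.0029, 0.0964, 0.6083, 0.6185], [0.6122, 0.0027, 0.0962, 0.6086, 0.619], [0.6117, 0.0083, 0.0971, 0.6083, 0.6185], [0.6117, 0.0139, 0.0961, 0.6078, 0.6185], [0.6114, 0.0195, 0.097, 0.6073, 0.6176], [0.611, 0.025, 0.0963, 0.6066, 0.6167], [0.6107, 0.0306, 0.0965, 0.6069, 0.6169], [0.6105, 0.0362, 0.096, 0.6065, 0.6174], [0.6105, 0.0418, 0.0959, 0.6061, 0.6177], [0.6098, 0.0474, 0.0969, 0.6057, 0.6175], [0.6098, 0.053, 0.0975, 0.6054, 0.6168], [0.6095, 0.0586, 0.0965, 0.6054, 0.6163], [0.6034, 0.11, 0.0931, 0.6033, 0.6036], [0.606, 0.1134, 0.0964, 0.6026, 0.6106], [0.6061, 0.1173, 0.0963, 0.6028, 0.6116], [0.6059, 0.121, 0.0965, 0.6028, 0.6114], [0.6057, 0.1247, 0.0968, 0.602, 0.6112], [0.6054, 0.1283, 0.0967, 0.6015, 0.6106], [0.
[... 573 characters left out ...]
512, -0.0454, 0.0993], [0.5507, -0.0434, 0.1005], [0.551, -0.0419, 0.0993], [0.5519, -0.0407, 0.0967], [0.555, -0.0407, 0.0877], [0.5862, -0.055, 0.0], [0.5859, -0.0526, 0.0008]]
cap [515, 309, 45, 37, 1015] [0.6032 0.1849 0.1689] [0.029  0.0315 0.0058]
cap [583, 309, 48, 40, 1447] [0.603  0.2369 0.1689] [0.032  0.0327 0.0058]
med [0, 50, 7, 31, 128] [ 0.4367 -0.2445  0.0792] [0.0235 0.0086 0.0045]
med [523, 52, 36, 35, 967] [0.4197 0.2009 0.0796] [0.0268 0.0285 0.0051]
small [1, 37, 26, 53, 284] [ 0.4347 -0.2465  0.065 ] [0.0425 0.0223 0.006 ]
small [508, 48, 33, 45, 430] [0.4197 0.1963 0.065 ] [0.0362 0.0278 0.0059]
small [311, 63, 29, 31, 669] [0.4341 0.0231 0.065 ] [0.0248 0.0245 0.0046]
```

Rack: origin ≈ (0.6083, 0.108), yaw 2.76°. Knob ≈ (0.556,-0.0475,0.092), which agrees with the predicted geometry. I'll approach and pinch it now.

Request:
apply_moves([
  [[40, -28, 13, 0, 0, 0, 0.4], [80, -56, 26, 0, 0, 0, 0.4], [100, -70, 33, 0, 0, 0, 0.4], [110, -70, 33, 0, 0, 0, 0.4], [140, -70, 33, 0, 0, 0, 0.4], [165, -70, 33, 0, 0, 0, 0.4], [176, -70, 33, 0, 0, 0, 0.4], [176, -70, 33, 0, 0, 0, 0.4], [176, -70, 33, 0, 0, 0, 0.0], [176, -70, 33, 0, 0, 0, 0.0], [176, -70, 33, 0, 0, 0, 0.0], [176, -70, 33, 0, 0, 0, 0.0], [176, -70, 33, 0, 0, 0, 0.0]],
], newtons=30)

```text
time: 4.05
ee_pos: [0.5564, -0.0478, 0.0757]
tcp_rot: [-22.3, 89.9, -19.5]
wrist_force: [-1.0, -5.4, 3.7]
opening: 0.0132
```

Run:
```python
from h import *
mv([.5557,-.0476,.074],92.76)
c=cams.camera("wrist"); save(c,"w2.png")
```

```text
t 4.05 tcp [ 0.5564 -0.0478  0.0757] jaw 92.8 tilt [-1.    -0.001  0.002] open 0.0132
shift [ 1.7  0.2 -0.7] rot [0.0002 0.0023 0.0009] nrows>= 0.0 q [-4.9  5.8 -6.2 77.8 -0.  -7.7] F [-1.  -5.4  3.7]
```

View pics/w2.png

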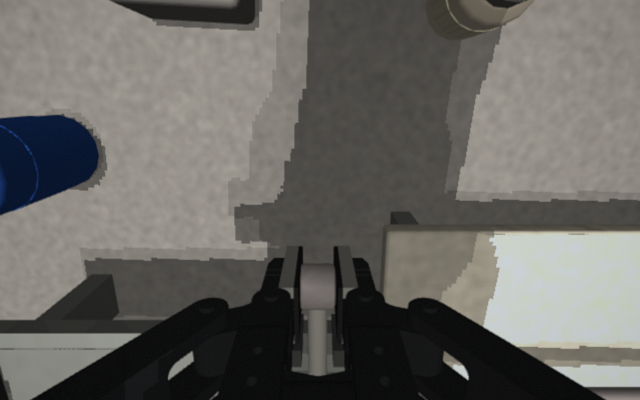

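The knob (318,287) sits squarely between the pads. Next I lift it along the arc.

Request:
apply_moves([
  [[-5, 0, 0.3, 0, 0, 0, 0], [-10, 0, 1.2, 0, 0, 0, 0], [-16, 0, 2.7, 0, 0, 0, 0], [-22, 0, 4.7, 0, 0, 0, 0], [-27, 0, 7.3, 0, 0, 0, 0], [-32, 0, 10.5, 0, 0, 0, 0], [-37, 0, 14.2, 0, 0, 0, 0], [-41, 0, 18.2, 0, 0, 0, 0], [-45, 0, 22.7, 0, 0, 0, 0], [-49, 0, 27.6, 0, 0, 0, 0], [-52, 0, 32.8, 0, 0, 0, 0], [-52, 0, 32.8, 0, 0, 0, 0]],
])

```text
time: 5.3
ee_pos: [0.5893, -0.0462, 0.1284]
tcp_rot: [-31.2, 89.9, -28.4]
wrist_force: [-1.8, -5.0, -2.3]
opening: 0.013
```

Run:
```python
from h import *
mv([.5557,-.0476,.074],92.76)
c=cams.camera("wrist"); save(c,"w3.png")
```

```text
t 5.3 tcp [ 0.5893 -0.0462  0.1284] jaw 92.8 tilt [-1.    -0.001  0.002] open 0.013
shift [ 54.3   0.3 -33.8] rot [0.0002 0.0018 0.0011] nrows>= 1.3 q [-4.5  9.7  3.9 84.1 -0.1 -7.2] F [-1.8 -5.  -2.3]
```

View pics/w3.png

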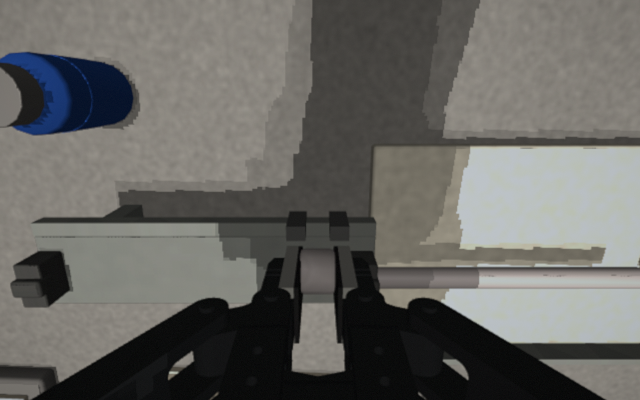

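Run:
```python
from h import *
d=np.load("w1.npz");P=d["P"]; print(P[262:296:4,66:92:6].round(3).tolist())
```

```text
[[[0.657, -0.278, 0.0], [0.656, -0.27, 0.001], [0.611, -0.203, 0.085], [0.446, 0.017, 0.393], [0.611, -0.193, 0.083]], [[0.661, -0.277, 0.002], [0.612, -0.204, 0.091], [0.611, -0.199, 0.091], [0.611, -0.194, 0.091], [0.615, -0.192, 0.084]], [[0.611, -0.204, 0.1], [0.612, -0.2, 0.099], [0.611, -0.193, 0.1], [0.614, -0.192, 0.094], [0.618, -0.192, 0.085]], [[0.614, -0.204, 0.102], [0.615, -0.199, 0.1], [0.615, -0.194, 0.1], [0.618, -0.193, 0.093], [0.622, -0.192, 0.086]], [[0.619, -0.205, 0.101], [0.618, -0.199, 0.101], [0.62, -0.195, 0.099], [0.621, -0.192, 0.096], [0.626, -0.193, 0.087]], [[0.621, -0.203, 0.104], [0.621, -0.198, 0.104], [0.621, -0.193, 0.104], [0.624, -0.19, 0.099], [0.629, -0.192, 0.089]], [[0.625, -0.203, 0.105], [0.625, -0.198, 0.104], [0.625, -0.193, 0.104], [0.628, -0.192, 0.098], [0.634, -0.192, 0.089]], [[0.694, -0.283, 0.001], [0.631, -0.202, 0.1], [0.632, -0.197, 0.099], [0.633, -0.193, 0.097], [0.642, -0.197, 0.082]], [[0.7, -0.284, 0.002], [0.636, -0.203, 0.1], [0.636, -0.197, 0.099], [0.636, -0.192, 0.098], [0.7, -0.255, 0.0]]]
```

The end block's top is at 0.104 and the fingertips are at 0.128, so they clear it. Drawing the bolt.

Request:
apply_moves([
  [[0, -5, 0, 0, 0, 0, 0], [0, -15, 0, 0, 0, 0, 0], [0, -28, 0, 0, 0, 0, 0], [0, -42, 0, 0, 0, 0, 0], [0, -56, 0, 0, 0, 0, 0], [0, -70, 0, 0, 0, 0, 0], [0, -84, 0, 0, 0, 0, 0], [0, -98, 0, 0, 0, 0, 0], [0, -112, 0, 0, 0, 0, 0], [0, -124, 0, 0, 0, 0, 0], [0, -132, 0, 0, 0, 0, 0], [0, -138, 0, 0, 0, 0, 0], [0, -139, 0, 0, 0, 0, 0], [0, -139, 0, 0, 0, 0, 0], [0, -139, 0, 0, 0, 0, 0]],
])

```text
time: 6.85
ee_pos: [0.596, -0.1852, 0.1283]
tcp_rot: [-49.3, 89.8, -46.5]
wrist_force: [2.4, -2.7, -8.3]
opening: 0.0133
```

Run:
```python
from h import *
mv([.4345,-.2605,.20],2.76)
c=cams.camera("scene"); save(c,"s4.png"); cv2.imwrite("pics/s4c.png",cv2.resize(c["pixels"][130:300,230:410,::-1],None,fx=3.3,fy=3.3,interpolation=cv2.INTER_CUBIC))
```

```text
t 6.85 tcp [ 0.596  -0.1852  0.1283] jaw 92.8 tilt [-1.    -0.002  0.002] open 0.0133
shift [ -71.8  -67.5 -164.8] rot [1.571e+00 2.900e-03 2.000e-04] nrows>= 10.5 q [-17.2  14.2   9.2  84.8  -0.1 -20. ] F [ 2.4 -2.7 -8.3]
```

View pics/s4c.png

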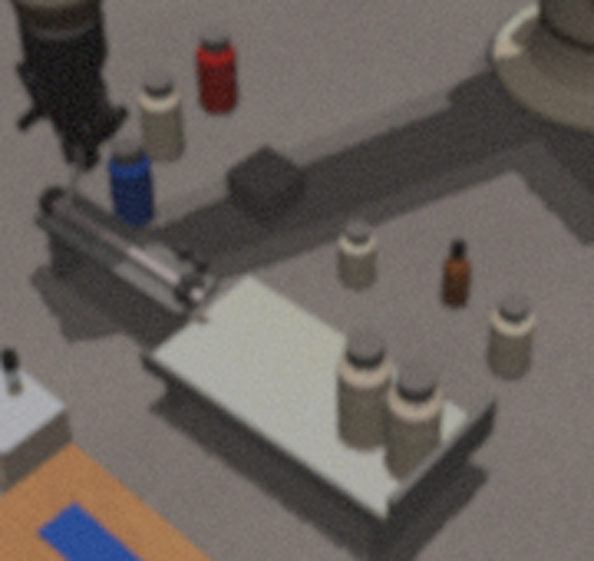

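The bolt is out: the rod has cleared the board in the crop, and TCP travel was ~139 mm. I'll release, rise and go above the large white bottle.

Request:
apply_moves([
  [[0, 0, 0, 0, 0, 0, 0.35], [0, 0, 0, 0, 0, 0, 0.35], [-35, 0, 0, 0, 0, 0, 0.35], [-72, 0, 0, 0, 0, 0, 0.35], [-72, -67, -165, -1.571, 0, 0, 0.75], [-72, -67, -165, -1.571, 0, 0, 0.75], [-72, -67, -165, -1.571, 0, 0, 0.75], [-72, -67, -165, -1.571, 0, 0, 0.75], [-72, -67, -165, -1.571, 0, 0, 0.75], [-72, -67, -165, -1.571, 0, 0, 0.75], [-72, -67, -165, -1.571, 0, 0, 0.75], [-72, -67, -165, -1.571, 0, 0, 0.75], [-72, -67, -165, -1.571, 0, 0, 0.75], [-72, -67, -165, -1.571, 0, 0, 0.75], [-72, -67, -165, -1.571, 0, 0, 0.75], [-72, -67, -165, -1.571, 0, 0, 0.75]],
])

```text
time: 8.5
ee_pos: [0.4344, -0.2599, 0.201]
tcp_rot: [-130.6, 89.8, -37.7]
wrist_force: [-0.5, -0.2, 1.0]
opening: 0.0635
```

Run:
```python
from h import *
mv([.4348,-.2597,.043],182.76)
c=cams.camera("wrist"); save(c,"w5.png")
P=cloud(c);w=(c["range_z"]>0)&(abs(P[...,2]-.095)<.003)
n,lab,st,ce=cv2.connectedComponentsWithStats(w.astype(np.uint8))
for i in range(1,n):
    if st[i,4]>100: q=P[lab==i]; print(st[i].tolist(),((q.max(0)+q.min(0))/2).round(4),(q.max(0)-q.min(0)).round(4))
```

```text
t 8.5 tcp [ 0.4344 -0.2599  0.201 ] jaw -177.1 tilt [-1.    -0.003 -0.003] open 0.0635
shift [1.58e+02 1.00e-01 6.00e-01] rot [ 0.0017 -0.0026  0.003 ] nrows>= 3.2 q [ -30.9   -1.8   -0.2   91.4   -0.  -123.7] F [-0.5 -0.2  1. ]
[426, 169, 44, 42, 1383] [ 0.3414 -0.2694  0.0948] [0.0303 0.0306 0.0052]
[297, 178, 42, 41, 1319] [ 0.4345 -0.2581  0.0946] [0.0301 0.0299 0.0053]
[176, 240, 42, 38, 1025] [ 0.525  -0.205   0.0946] [0.0306 0.0303 0.0053]
[48, 250, 41, 51, 355] [ 0.6231 -0.1853  0.095 ] [0.0264 0.0444 0.006 ]
```

View pics/w5.png

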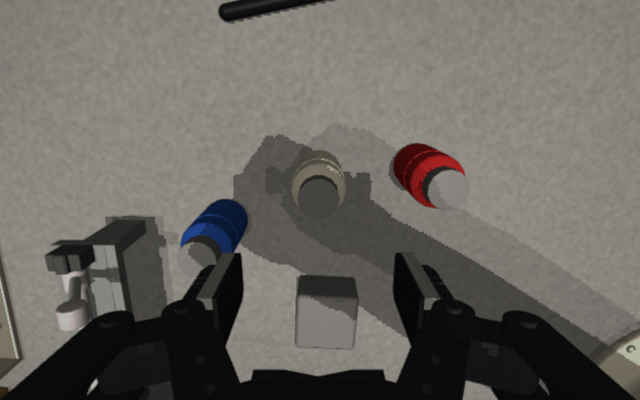

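White (318,195) stands between red (430,175) and blue (215,235), and its cap top is at (0.4345,-0.258). Descending to grasp.

Request:
apply_moves([
  [[40, 0, 1.4, 0, 0, 0, 0.75], [80, 0, 1.4, 0, 0, 0, 0.75], [120, 0, 1.4, 0, 0, 0, 0.75], [145, 0, 1.4, 0, 0, 0, 0.75], [159, 0, 1.4, 0, 0, 0, 0.75], [159, 0, 1.4, 0, 0, 0, 0.75], [159, 0, 1.4, 0, 0, 0, 0.3], [159, 0, 1.4, 0, 0, 0, 0.3], [159, 0, 1.4, 0, 0, 0, 0.3], [159, 0, 1.4, 0, 0, 0, 0.3], [159, 0, 1.4, 0, 0, 0, 0.3], [152, 0, 1.4, 0, 0, 0, 0.3], [130, 0, 1.4, 0, 0, 0, 0.3], [90, 0, 1.4, 0, 0, 0, 0.3], [40, 0, 1.4, 0, 0, 0, 0.3], [0, 0, 1.4, 0, 0, 0, 0.3], [0, 0, 1.4, 0, 0, 0, 0.3]],
], newtons=35)

```text
time: 10.25
ee_pos: [0.4361, -0.2595, 0.2076]
tcp_rot: [-125.5, 89.2, -32.8]
wrist_force: [0.2, -0.1, -1.9]
opening: 0.0432
```

```bash
cat >> h.py <<'E'
O=np.array([.6083,.1082]);YAW=2.76
def rk(x,y):
    t=np.radians(YAW);return O+np.array([x*np.cos(t)-y*np.sin(t),x*np.sin(t)+y*np.cos(t)])
def inv(p):
    t=np.radians(YAW);d=np.array(p)[:2]-O;return np.array([d[0]*np.cos(t)+d[1]*np.sin(t),-d[0]*np.sin(t)+d[1]*np.cos(t)])
def caps(c,zz,lo=100,tol=.003):
    P=cloud(c);w=(c["range_z"]>0)&(abs(P[...,2]-zz)<tol)
    n,lab,st,ce=cv2.connectedComponentsWithStats(w.astype(np.uint8))
    for i in range(1,n):
        if st[i,4]>lo: q=P[lab==i]; m=(q.max(0)+q.min(0))/2; print(zz,st[i].tolist(),m.round(4),(q.max(0)-q.min(0)).round(4),"rack",inv(m).round(4))
E
python3 - <<'E'
from h import *
print("stock_b rack",inv([.604,.1849]),"a",inv([.604,.2369]))
sb=inv([.604,.1849])
mv([*rk(0,sb[1]-.051),.20],182.76)
c=cams.camera("wrist"); save(c,"w6.png")
o=get_obs()
for zz in np.arange(o["ee_pos"][2]+.04,o["ee_pos"][2]+.065,.004): caps(c,zz,250)
E
```

```text
stock_b rack [-0.00060172  0.07681808] a [0.00190221 0.12875776]
t 10.25 tcp [ 0.4361 -0.2595  0.2076] jaw -177.3 tilt [-1.    -0.011 -0.008] open 0.0432
shift [   6.7 -189.2  385.1] rot [-0.0012 -0.0076  0.0107] nrows>= 8.6 q [ -30.7   -2.1    0.3   91.6   -0.  -123.4] F [ 0.2 -0.1 -1.9]
0.24434885426830008 [269, 267, 97, 51, 1149] [ 0.4356 -0.2657  0.2443] [0.0336 0.0191 0.006 ] rack [-0.1905 -0.3651]
0.24434885426830008 [233, 280, 26, 68, 435] [ 0.4602 -0.2574  0.2444] [0.0078 0.0231 0.006 ] rack [-0.1656 -0.358 ]
0.24434885426830008 [378, 282, 26, 66, 605] [ 0.4112 -0.2598  0.2444] [0.0071 0.0231 0.006 ] rack [-0.2146 -0.3581]
0.24834885426830008 [274, 277, 87, 35, 760] [ 0.4355 -0.268   0.2484] [0.0285 0.0114 0.006 ] rack [-0.1907 -0.3674]
0.24834885426830008 [213, 287, 44, 61, 622] [ 0.4626 -0.2577  0.2483] [0.0128 0.0237 0.006 ] rack [-0.1631 -0.3584]
0.24834885426830008 [379, 288, 49, 60, 613] [ 0.408  -0.2603  0.2483] [0.0132 0.0241 0.006 ] rack [-0.2178 -0.3584]
0.2523488542683001 [272, 283, 90, 36, 839] [ 0.4357 -0.2686  0.2524] [0.0282 0.0102 0.006 ] rack [-0.1905 -0.368 
[... 1385 characters left out ...]
4]
0.2643488542683001 [390, 309, 131, 91, 4180] [ 0.3972 -0.2609  0.2644] [0.0369 0.0274 0.006 ] rack [-0.2286 -0.3585]
0.2643488542683001 [201, 312, 45, 18, 551] [ 0.4625 -0.2688  0.2643] [0.0137 0.0025 0.0059] rack [-0.1638 -0.3695]
0.26834885426830013 [104, 321, 79, 79, 2854] [ 0.4832 -0.2566  0.2684] [0.0179 0.0256 0.006 ] rack [-0.1425 -0.3583]
0.26834885426830013 [201, 321, 45, 12, 295] [ 0.4618 -0.2687  0.2679] [0.0124 0.0022 0.0051] rack [-0.1645 -0.3694]
0.26834885426830013 [390, 321, 45, 12, 251] [ 0.4096 -0.2713  0.2676] [0.0122 0.002  0.0044] rack [-0.2168 -0.3695]
0.26834885426830013 [461, 322, 75, 78, 2467] [ 0.3863 -0.2607  0.2683] [0.0158 0.0258 0.006 ] rack [-0.2395 -0.3578]
```

View pics/w6.png

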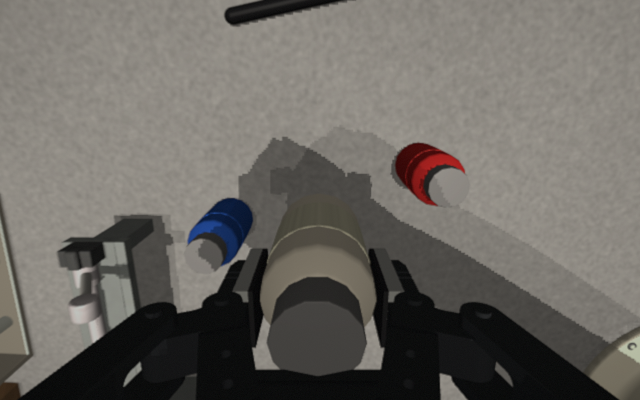

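Large is held squarely (cap centre 318,330), base ≈42 mm below the TCP. Carrying it to above its spot at rack y ≈ +0.026.

Request:
apply_moves([
  [[0, -10, 22, 0, 0, 0, 0.3], [1, -28, 60, 0, 0, 0, 0.3], [2, -50, 102, 0, 0, 0, 0.3], [3, -72, 146, 0, -0.004, 0.005, 0.3], [4, -94, 191, 0, -0.0076, 0.0107, 0.3], [5, -117, 236, 0, -0.0076, 0.0107, 0.3], [6, -140, 281, 0, -0.0076, 0.0107, 0.3], [6, -162, 328, 0, -0.0076, 0.0107, 0.3], [6, -178, 362, 0, -0.0076, 0.0107, 0.3], [6, -187, 380, 0, -0.0076, 0.0107, 0.3], [6, -189, 385.5, 0, -0.0076, 0.0107, 0.3], [6, -189, 385.5, 0, -0.0076, 0.0107, 0.3], [6, -189, 385.5, 0, -0.0076, 0.0107, 0.3]],
])

```text
time: 11.6
ee_pos: [0.6058, 0.1338, 0.1971]
tcp_rot: [69.2, 89.7, 161.8]
wrist_force: [0.0, -0.4, -0.8]
opening: 0.0426
```

Run:
```python
from h import *
mv([*rk(0,.0263),.104],182.76)
c=cams.camera("wrist"); save(c,"w7.png")
caps(c,.17,150)
z=get_obs()["ee_pos"][2]
caps(c,z+.053,1500)
```

```text
t 11.6 tcp [0.6058 0.1338 0.1971] jaw -177.3 tilt [-1.     0.004  0.002] open 0.0426
shift [93.1 -1.7  0.4] rot [-0.0019  0.0016 -0.0042] nrows>= 1.9 q [ 12.4  14.5  17.2  92.8   0.1 -80.3] F [ 0.  -0.4 -0.8]
0.25047405478746265 [267, 298, 100, 78, 5859] [0.6061 0.1332 0.249 ] [0.0302 0.0282 0.0031] rack [-0.001   0.0251]
```

View pics/w7.png

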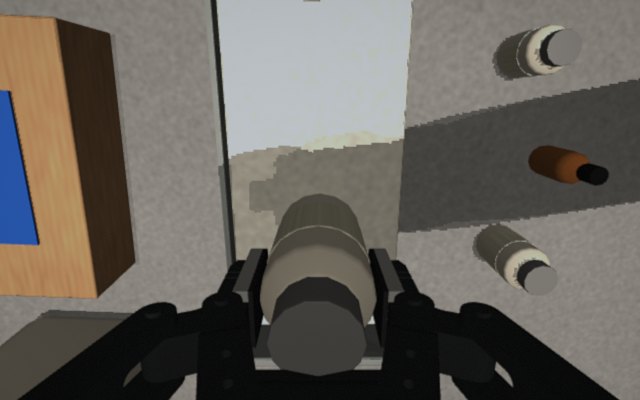

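Request:
apply_moves([
  [[25, -1.7, 0.4, 0, 0, -0.004, 0.3], [50, -1.7, 0.4, 0, 0, -0.004, 0.3], [70, -1.7, 0.4, 0, 0, -0.004, 0.3], [84, -1.7, 0.4, 0, 0, -0.004, 0.3], [90, -1.7, 0.4, 0, 0, -0.004, 0.3], [93, -1.7, 0.4, 0, 0, -0.004, 0.3], [94, -1.7, 0.4, 0, 0, -0.004, 0.3], [95, -1.7, 0.4, 0, 0, -0.004, 0.3], [95, -1.7, 0.4, 0, 0, -0.004, 0.3]],
])

```text
time: 12.55
ee_pos: [0.6076, 0.1343, 0.104]
tcp_rot: [-47.5, 89.8, 45.2]
wrist_force: [-2.3, -0.4, 4.6]
opening: 0.0429
```

Run:
```python
from h import *
mv([*rk(0,.0263),.1016],182.76)
c=cams.camera("scene"); cv2.imwrite("pics/s8.png",cv2.resize(c["pixels"][130:300,230:410,::-1],None,fx=3.3,fy=3.3,interpolation=cv2.INTER_CUBIC))
```

```text
t 12.55 tcp [0.6076 0.1343 0.104 ] jaw -177.4 tilt [-1.    -0.002  0.002] open 0.0429
shift [2.4 0.6 0.1] rot [-0.0023  0.002   0.0022] nrows>= 0.0 q [ 12.4  14.1   6.3  82.1   0.1 -80.2] F [-2.3 -0.4  4.6]
```

View pics/s8.png

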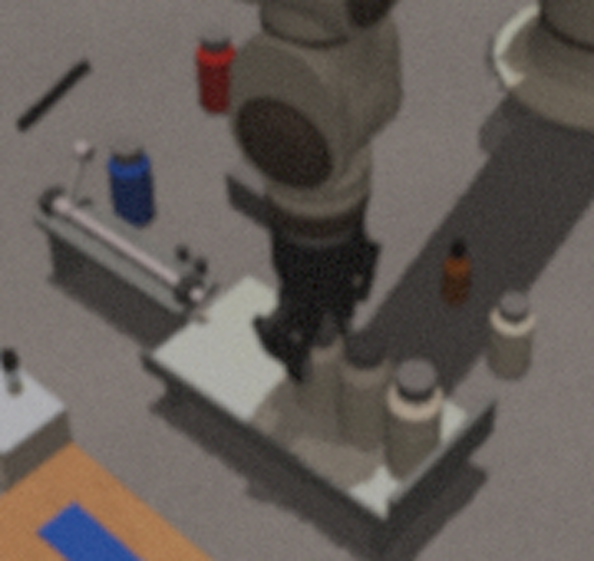

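Contact is felt (Fz ≈ +5 N). Releasing, rising, and going above medium at (0.4195,0.2003).

Run:
```python
from h import *
mv([.4195,.2003,.20],182.76)
```

```text
t 12.6 tcp [0.6076 0.1344 0.104 ] jaw -177.4 tilt [-1.    -0.002  0.002] open 0.043
shift [-96.2 184.6  74.7] rot [-0.0023  0.002   0.0021] nrows>= 4.4 q [ 12.4  14.1   6.3  82.1   0.1 -80.2] F [-3.2 -0.2  6.7]
```

Request:
apply_moves([
  [[0, 0, 0, 0, 0, 0, 0.7], [0, 0, 0, 0, 0, 0, 0.7], [0, 0, 0, 0, 0, 0, 0.7], [-10, 0, 0, 0, 0, 0, 0.7], [-40, 0, 0, 0, 0, 0, 0.7], [-75, 0, 0, 0, 0, 0, 0.7], [-110, 0, 0, 0, 0, 0, 0.7], [-110, 45, 18, 0, 0, 0, 0.7], [-106, 90, 36, 0, 0, 0, 0.7], [-100, 135, 55, 0, 0, 0, 0.7], [-96, 175, 71, 0, 0, 0, 0.7], [-96, 185, 75, 0, 0, 0, 0.7], [-96, 185, 75, 0, 0, 0, 0.7]],
])

```text
time: 13.9
ee_pos: [0.4183, 0.2012, 0.201]
tcp_rot: [-55.2, 89.7, 37.5]
wrist_force: [0.3, -0.2, 1.0]
opening: 0.0597
```

Run:
```python
from h import *
c=cams.camera("wrist"); save(c,"w9.png"); caps(c,.080,150); caps(c,.155,150)
mv([.4195,.2003,.027],182.76)
c=cams.camera("side"); caps(c,.155,40,.004); caps(c,.17,40,.004);caps(c,.165,40,.004)
cv2.imwrite("pics/s9.png",cv2.resize(c["pixels"][130:345,250:420,::-1],None,fx=2.75,fy=2.75,interpolation=cv2.INTER_CUBIC))
```

```text
0.08 [61, 58, 30, 63, 243] [0.5917 0.1362 0.08  ] [0.0164 0.042  0.006 ] rack [-0.0152  0.0288]
0.08 [65, 128, 38, 55, 240] [0.5923 0.1832 0.08  ] [0.021  0.0408 0.0058] rack [-0.0123  0.0757]
0.08 [299, 172, 36, 36, 996] [0.4194 0.2013 0.0797] [0.027  0.0277 0.0052] rack [-0.1842  0.1021]
0.08 [70, 196, 44, 49, 255] [0.5949 0.2348 0.08  ] [0.0303 0.04   0.006 ] rack [-0.0073  0.1271]
0.08 [91, 253, 86, 11, 284] [0.5652 0.2645 0.08  ] [0.0687 0.0077 0.006 ] rack [-0.0356  0.1582]
0.155 [0, 169, 13, 37, 264] [0.5925 0.1879 0.155 ] [0.0076 0.021  0.006 ] rack [-0.012   0.0803]
0.155 [0, 244, 33, 50, 397] [0.5941 0.2369 0.155 ] [0.0155 0.0296 0.006 ] rack [-0.008   0.1292]
t 13.95 tcp [0.4193 0.2009 0.2008] jaw -177.3 tilt [-1.    -0.004  0.003] open 0.0597
shift [173.8   0.5  -1.1] rot [-0.0011  0.0026  0.004 ] nrows>= 3.5 q [ 25.6  -7.4  -5.5  91.7   0.  -67.1] F [ 0.1 -0.7 -0.1]
0.155 [398, 33, 38, 5, 50] [1.9779 1.8969 0.1551] [0.3314 0.0625 0.0077] rack [1.4541 1.7207]
0.155 [548, 55, 46, 12, 79] [2.2783 0.8676 0.1551] [0.03   0.291  0.0078] rack [1.7046 0.6781]
0.155 [595, 65, 45,
[... 2864 characters left out ...]
 1.1564]
0.165 [344, 113, 53, 19, 418] [0.8344 0.3955 0.165 ] [0.1256 0.19   0.008 ] rack [0.2397 0.2761]
0.165 [319, 143, 11, 7, 48] [0.6016 0.2239 0.165 ] [0.0289 0.0526 0.0079] rack [-0.0011  0.1159]
0.165 [326, 149, 11, 7, 47] [0.6028 0.1801 0.1652] [0.0285 0.032  0.0071] rack [-0.002  0.072]
0.165 [12, 157, 24, 8, 60] [-0.2457  0.4565  0.1649] [0.0563 0.0346 0.0078] rack [-0.8362  0.389 ]
0.165 [45, 206, 30, 26, 77] [-0.1125  0.0673  0.165 ] [0.0722 0.1346 0.008 ] rack [-0.722  -0.0062]
0.165 [76, 226, 84, 28, 266] [ 0.0125 -0.0672  0.165 ] [0.1682 0.0954 0.008 ] rack [-0.6035 -0.1465]
0.165 [442, 314, 198, 86, 951] [ 0.5969 -0.6335  0.1651] [0.2973 0.0837 0.0079] rack [-0.0472 -0.7403]
```

View pics/w9.png

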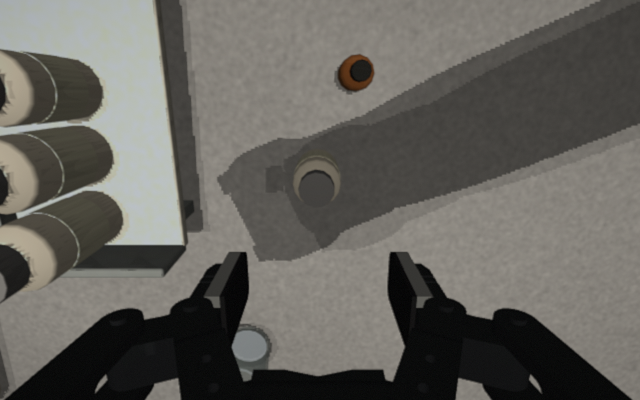

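View pics/s9.png

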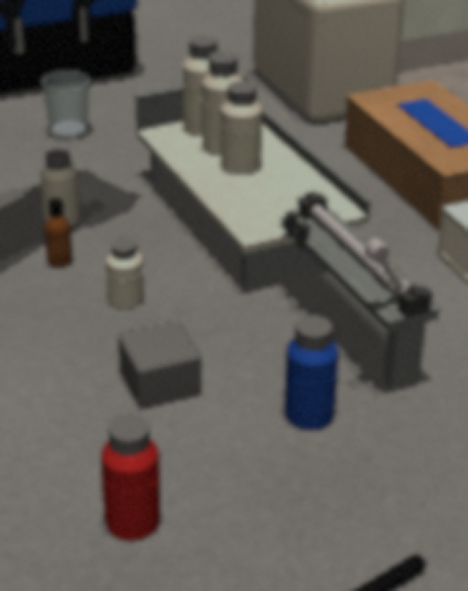

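The side view (large at 240,130 in the crop) shows large upright in the row, ~48 mm from stock_b. Medium's cap is at (317,188), matching its estimate. Grasping medium.

Request:
apply_moves([
  [[45, 0, 0, 0, 0, 0, 0.7], [90, 0, 0, 0, 0, 0, 0.7], [130, 0, 0, 0, 0, 0, 0.7], [158, 0, 0, 0, 0, 0.004, 0.7], [172, 0, 0, 0, 0, 0.004, 0.7], [172, 0, 0, 0, 0, 0.004, 0.7], [172, 0, 0, 0, 0, 0.004, 0.3], [172, 0, 0, 0, 0, 0.004, 0.3], [172, 0, 0, 0, 0, 0.004, 0.3], [172, 0, 0, 0, 0, 0.004, 0.3], [172, 0, 0, 0, 0, 0.004, 0.3], [165, 0, 0, 0, 0, 0.004, 0.3], [140, 0, 0, 0, 0, 0.004, 0.3], [95, 0, 0, 0, 0, 0.004, 0.3], [45, 0, 0, 0, 0, 0.004, 0.3], [0, 0, 0, 0, 0, 0.004, 0.3], [0, 0, 0, 0, 0, 0.004, 0.3]],
], newtons=35)

```text
time: 15.7
ee_pos: [0.4216, 0.2015, 0.2074]
tcp_rot: [-53.5, 89.4, 39.2]
wrist_force: [0.5, -0.1, -0.8]
opening: 0.039
```

Run:
```python
from h import *
mv([*rk(0,-.0205),.20],182.76)
c=cams.camera("wrist"); save(c,"w10.png"); z=get_obs()["ee_pos"][2]
for d in (.046,.050,.054):caps(c,z+d,2000)
```

```text
t 15.7 tcp [0.4216 0.2015 0.2074] jaw -177.3 tilt [-1.    -0.008  0.006] open 0.039
shift [   8.2 -182.2 -122.4] rot [-0.0018  0.0061  0.0082] nrows>= 4.4 q [ 25.5  -7.3  -4.7  92.1   0.1 -67.2] F [ 0.5 -0.1 -0.8]
0.2581364780430184 [273, 294, 89, 81, 5494] [0.4211 0.2011 0.2573] [0.0274 0.0287 0.0042] rack [-0.1825  0.1018]
```

View pics/w10.png

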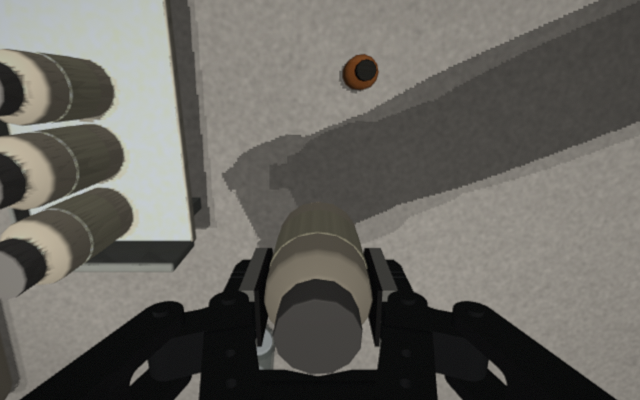

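Request:
apply_moves([
  [[0, -15, -10, 0, 0, 0, 0.3], [0, -45, -30, 0, 0, 0, 0.3], [0, -80, -54, 0, 0.003, 0.004, 0.3], [0, -115, -77, 0, 0.006, 0.008, 0.3], [0, -148, -99, 0, 0.006, 0.008, 0.3], [0, -172, -115, 0, 0.006, 0.008, 0.3], [0, -182, -122, 0, 0.006, 0.008, 0.3], [0, -182, -122, 0, 0.006, 0.008, 0.3], [0, -182, -122, 0, 0.006, 0.008, 0.3]],
])

```text
time: 16.65
ee_pos: [0.6076, 0.0882, 0.2039]
tcp_rot: [104.6, 89.7, -162.8]
wrist_force: [-0.8, 0.1, -1.0]
opening: 0.0386
```

Run:
```python
from h import *
mv([*rk(0,-.0205),.0885],182.76)
```

```text
t 16.65 tcp [0.6076 0.0882 0.2039] jaw -177.3 tilt [-1.     0.005 -0.001] open 0.0386
shift [115.3  -2.2  -0.4] rot [-0.0017 -0.0012 -0.0048] nrows>= 2.3 q [  8.3  13.8  17.   93.5  -0.  -84.4] F [-0.8  0.1 -1. ]
```

Request:
apply_moves([
  [[35, -1.7, -0.4, 0, 0, -0.005, 0.3], [65, -1.7, -0.4, 0, 0, -0.005, 0.3], [88, -1.7, -0.4, 0, 0, -0.005, 0.3], [103, -1.7, -0.4, 0, 0, -0.005, 0.3], [109, -1.7, -0.4, 0, 0, -0.005, 0.3], [112, -1.7, -0.4, 0, 0, -0.005, 0.3], [114, -1.7, -0.4, 0, 0, -0.005, 0.3], [115, -1.7, -0.4, 0, 0, -0.005, 0.3], [115, -1.7, -0.4, 0, 0, -0.005, 0.3]],
])

```text
time: 17.55
ee_pos: [0.6092, 0.0878, 0.0903]
tcp_rot: [-116.8, 89.9, -24.1]
wrist_force: [-2.3, -0.4, 5.6]
opening: 0.0389
```

Run:
```python
from h import *
mv([.4345,.0225,.20],182.76)
c=cams.camera("side");cv2.imwrite("pics/s11.png",cv2.resize(c["pixels"][130:345,250:420,::-1],None,fx=2.75,fy=2.75,interpolation=cv2.INTER_CUBIC))
```

```text
t 17.55 tcp [0.6092 0.0878 0.0903] jaw -177.3 tilt [-1.    -0.002 -0.001] open 0.0389
shift [-110.   177.4  -57.2] rot [-0.0018 -0.001   0.002 ] nrows>= 4.3 q [  8.2  13.3   3.9  80.5  -0.1 -84.4] F [-2.3 -0.4  5.6]
```

View pics/s11.png

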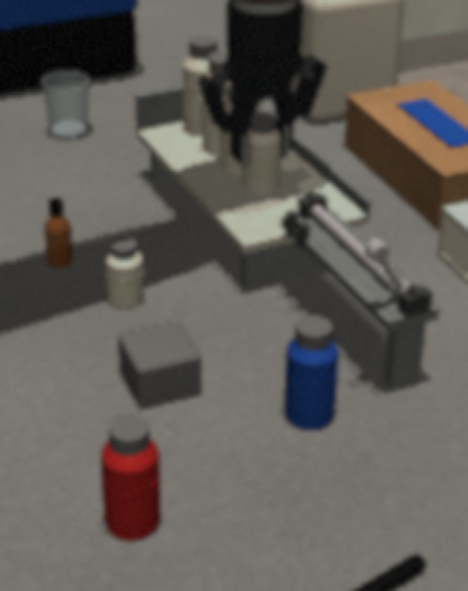

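Medium is touching the board (Fz ≈ +5.6 N). I'll release it and go above small at (0.4345,0.0225).

Request:
apply_moves([
  [[0, 0, 0, 0, 0, 0, 0.65], [0, 0, 0, 0, 0, 0, 0.65], [0, 0, 0, 0, 0, 0, 0.65], [-10, 0, 0, 0, 0, 0, 0.65], [-40, 0, 0, 0, 0, 0, 0.65], [-80, 0, 0, 0, 0, 0, 0.65], [-110, 0, 0, 0, 0, 0, 0.65], [-110, 45, -15, 0, 0, 0, 0.65], [-110, 90, -29, 0, 0, 0, 0.65], [-110, 135, -44, 0, 0, 0, 0.65], [-110, 170, -55, 0, 0, 0, 0.65], [-110, 177, -57, 0, 0, 0, 0.65], [-110, 177, -57, 0, 0, 0, 0.65]],
])

```text
time: 18.9
ee_pos: [0.4346, 0.0225, 0.2013]
tcp_rot: [-101.9, 89.7, -9.3]
wrist_force: [1.3, 0.2, 0.1]
opening: 0.0555
```

Run:
```python
from h import *
c=cams.camera("wrist"); save(c,"w12.png"); caps(c,.065,300); caps(c,.09,150)
mv([.4345,.0225,.016],182.76)
for n in("side","scene"):
    c=cams.camera(n); P=cloud(c); dz=.0015 if n=="scene" else -.001
    for l in("stock_b_mid","large_mid","medium_mid"): print(n,l,[(np.round(d["at"],3).tolist(),inv(d["at"]).round(3).tolist(),round(d["confidence"],2)) for d in cams.find_in(l,c)])
    m=(P[...,0]>.56)&(P[...,0]<.66)&(P[...,1]<.25)&(P[...,1]>0)
    for zz in(.14,.155,.17):
        w=m&(abs(P[...,2]-dz-zz)<.0035); nn,lab,st,ce=cv2.connectedComponentsWithStats(w.astype(np.uint8))
        for i in range(1,nn):
            if st[i,4]>12: q=P[lab==i];mm=(q.max(0)+q.min(0))/2; print(n,zz,st[i].tolist(),inv(mm).round(4),(q.max(0)-q.min(0)).round(3))
    if n=="side":cv2.imwrite("pics/s12.png",cv2.resize(c["pixels"][130:345,250:420,::-1],None,fx=2.75,fy=2.75,interpolation=cv2.INTER_CUBIC))
```

```text
0.065 [0, 133, 40, 148, 915] [0.6796 0.0551 0.065 ] [0.0085 0.1262 0.006 ] rack [ 0.0687 -0.0565]
0.065 [304, 171, 31, 31, 727] [0.4338 0.0231 0.0648] [0.0244 0.0251 0.0055] rack [-0.1784 -0.0766]
0.09 [42, 0, 30, 116, 665] [ 0.6119 -0.0626  0.09  ] [0.006  0.0721 0.006 ] rack [-0.0046 -0.1708]
0.09 [77, 239, 45, 43, 270] [0.6038 0.0843 0.09  ] [0.0318 0.0348 0.006 ] rack [-0.0057 -0.0237]
0.09 [98, 292, 32, 17, 172] [0.5967 0.12   0.09  ] [0.0217 0.0136 0.0059] rack [-0.0111  0.0124]
t 18.95 tcp [0.4354 0.0227 0.2009] jaw -177.4 tilt [-1.    -0.004 -0.001] open 0.0557
shift [184.9   1.7  -0. ] rot [-0.0022 -0.0009  0.004 ] nrows>= 3.7 q [  3.  -11.3  -8.9  92.2  -0.1 -89.6] F [-0.3  0.9  0. ]
side stock_b_mid [([0.596, 0.173, 0.134], [-0.009, 0.065], 0.53)]
side large_mid [([0.34, -0.291, 0.057], [-0.288, -0.386], 0.93), ([0.518, -0.22, 0.054], [-0.106, -0.324], 0.82), ([0.591, 0.121, 0.125], [-0.017, 0.014], 0.64)]
side medium_mid [([0.606, 0.068, 0.101], [-0.004, -0.04], 0.91), ([0.479, 0.386, 0.04], [-0.116, 0.284], 0.68)]
side 0.14 [317, 153, 9, 5, 23] [-0.013   0.1207] [0.018 0
[... 836 characters left out ...]
352], 0.65)]
scene medium_mid [([0.618, 0.092, 0.116], [0.009, -0.017], 0.85)]
scene 0.14 [309, 220, 10, 7, 49] [-0.001 -0.021] [0.027 0.027 0.006]
scene 0.14 [321, 231, 11, 6, 23] [0.0099 0.0308] [0.013 0.031 0.006]
scene 0.14 [332, 241, 17, 7, 43] [0.007 0.081] [0.034 0.035 0.007]
scene 0.14 [347, 249, 9, 9, 22] [0.0198 0.1251] [0.011 0.031 0.006]
scene 0.155 [321, 224, 12, 8, 70] [0.0003 0.0267] [0.029 0.029 0.007]
scene 0.155 [334, 238, 9, 6, 19] [0.0139 0.0773] [0.013 0.025 0.006]
scene 0.155 [349, 247, 10, 6, 17] [0.0122 0.1299] [0.011 0.022 0.006]
scene 0.17 [335, 229, 12, 10, 81] [0.0009 0.0751] [0.032 0.032 0.005]
scene 0.17 [350, 239, 12, 10, 85] [0.0005 0.1268] [0.031 0.03  0.007]
```

View pics/w12.png

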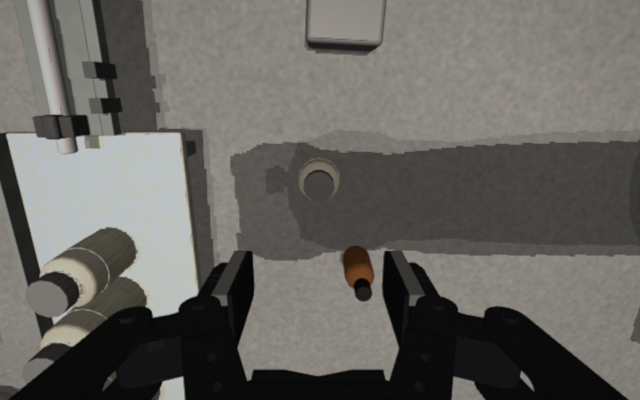

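View pics/s12.png

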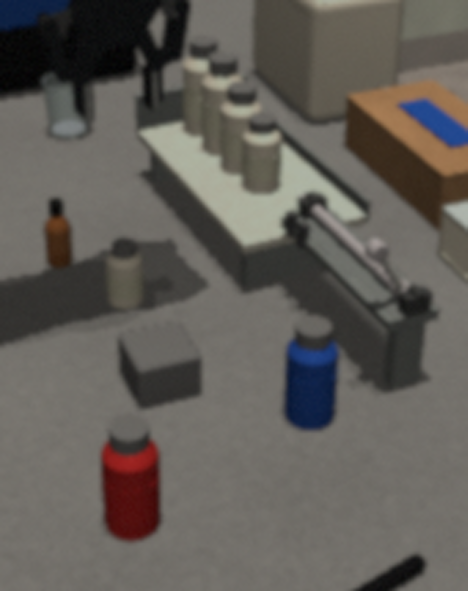

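Medium stands in the row, with distances ≈50 and ≈47 mm. Small's cap at (318,186) is (0.4338,0.0231). Grasping small.

Request:
apply_moves([
  [[45, 1, 0.4, 0, 0, 0, 0.65], [90, 1, 0.4, 0, 0, 0, 0.65], [135, 1, 0.4, 0, 0, 0, 0.65], [167, 1, 0.4, 0, 0, 0.004, 0.65], [183, 1, 0.4, 0, 0, 0.004, 0.65], [183, 1, 0.4, 0, 0, 0.004, 0.65], [183, 1, 0.4, 0, 0, 0.004, 0.25], [183, 1, 0.4, 0, 0, 0.004, 0.25], [183, 1, 0.4, 0, 0, 0.004, 0.25], [183, 1, 0.4, 0, 0, 0.004, 0.25], [183, 1, 0.4, 0, 0, 0.004, 0.25], [175, 1, 0.4, 0, 0, 0.004, 0.25], [145, 1, 0.4, 0, 0, 0.004, 0.25], [95, 1, 0.4, 0, 0, 0.004, 0.25], [45, 1, 0.4, 0, 0, 0.004, 0.25], [0, 1, 0.4, 0, 0, 0.004, 0.25], [0, 1, 0.4, 0, 0, 0.004, 0.25]],
], newtons=35)

```text
time: 21.05
ee_pos: [0.436, 0.0233, 0.2064]
tcp_rot: [-98.7, 89.6, -6.1]
wrist_force: [-0.8, -0.8, -1.3]
opening: 0.0351
```

Run:
```python
from h import *
mv([*rk(0,-.0645),.20],182.76)
c=cams.camera("wrist"); save(c,"w13.png"); z=get_obs()["ee_pos"][2]
for d in (.042,.046,.050):caps(c,z+d,2000)
```

```text
t 21.05 tcp [0.436  0.0233 0.2064] jaw -177.3 tilt [-1.    -0.006 -0.001] open 0.0351
shift [   7.5 -176.1   12.2] rot [-0.0015 -0.001   0.0063] nrows>= 3.5 q [  3.1 -11.3  -8.2  92.7  -0.1 -89.6] F [-0.8 -0.8 -1.3]
0.25317764810404564 [279, 290, 79, 75, 4465] [0.4353 0.0231 0.253 ] [0.0248 0.0256 0.0057] rack [-0.1769 -0.0767]
```

View pics/w13.png

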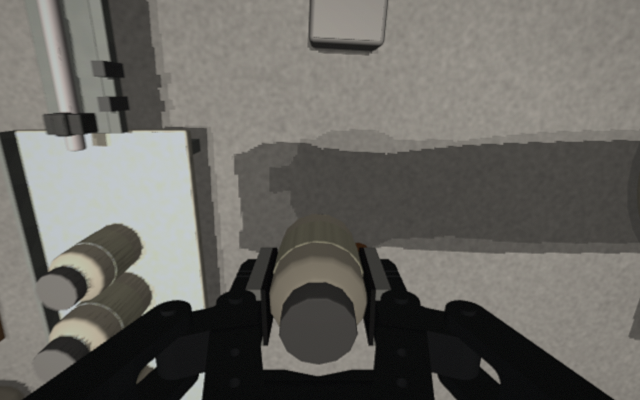

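Request:
apply_moves([
  [[0, -15, 1, 0, 0, 0, 0.25], [0, -45, 3, 0, 0, 0, 0.25], [0, -80, 6, 0, 0, 0.003, 0.25], [0, -115, 8, 0, 0, 0.006, 0.25], [0, -147, 10, 0, 0, 0.006, 0.25], [0, -168, 12, 0, 0, 0.006, 0.25], [0, -176, 12, 0, 0, 0.006, 0.25], [0, -176, 12, 0, 0, 0.006, 0.25], [0, -176, 12, 0, 0, 0.006, 0.25]],
])

```text
time: 22.0
ee_pos: [0.6097, 0.0434, 0.2033]
tcp_rot: [102.3, 89.7, -165.0]
wrist_force: [-0.5, 0.7, -0.6]
opening: 0.0347
```

Run:
```python
from h import *
mv([*rk(0,-.0645),.078],182.76)
```

```text
t 22.0 tcp [0.6097 0.0434 0.2033] jaw -177.3 tilt [-1.     0.005 -0.001] open 0.0347
shift [125.3  -2.3   0.5] rot [-0.0016 -0.001  -0.0046] nrows>= 2.5 q [  4.1  13.4  16.4  93.3  -0.1 -88.6] F [-0.5  0.7 -0.6]
```

Request:
apply_moves([
  [[40, -1.7, 0.5, 0, 0, -0.005, 0.25], [75, -1.7, 0.5, 0, 0, -0.005, 0.25], [98, -1.7, 0.5, 0, 0, -0.005, 0.25], [113, -1.7, 0.5, 0, 0, -0.005, 0.25], [119, -1.7, 0.5, 0, 0, -0.005, 0.25], [122, -1.7, 0.5, 0, 0, -0.005, 0.25], [124, -1.7, 0.5, 0, 0, -0.005, 0.25], [125, -1.7, 0.5, 0, 0, -0.005, 0.25], [125, -1.7, 0.5, 0, 0, -0.005, 0.25]],
])

```text
time: 22.9
ee_pos: [0.6112, 0.0438, 0.079]
tcp_rot: [-123.4, 89.9, -30.7]
wrist_force: [0.9, -0.7, -0.7]
opening: 0.0348
```

Run:
```python
from h import *
mv([*rk(0,-.0645),.078],182.76)
```

```text
t 22.9 tcp [0.6112 0.0438 0.079 ] jaw -177.3 tilt [-1.    -0.002 -0.001] open 0.0348
shift [ 1.  -0.2 -0. ] rot [-0.0015 -0.001   0.0015] nrows>= 0.0 q [  4.1  13.2   2.5  79.2  -0.1 -88.5] F [ 0.9 -0.7 -0.7]
```

Request:
apply_moves([
  [[0.7, 0, 0, 0, 0, 0, 0.25], [1.4, 0, 0, 0, 0, 0, 0.25], [1.4, 0, 0, 0, 0, 0, 0.25]],
])

```text
time: 23.2
ee_pos: [0.6115, 0.0438, 0.078]
tcp_rot: [-113.5, 89.9, -20.8]
wrist_force: [0.2, -0.2, 2.3]
opening: 0.0348
```

Contact begins (Fz +2.3 N). Releasing, then backing up and away.

Request:
apply_moves([
  [[0, 0, 0, 0, 0, 0, 0.6], [0, 0, 0, 0, 0, 0, 0.6], [0, 0, 0, 0, 0, 0, 0.6], [-10, 0, 0, 0, 0, 0, 0.6], [-40, 0, 0, 0, 0, 0, 0.6], [-80, 0, 0, 0, 0, 0, 0.6], [-125, 0, 0, 0, 0, 0, 0.6], [-160, 20, -10, 0, 0, 0, 0.6], [-180, 60, -20, 0, 0, 0, 0.6], [-180, 100, -30, 0, 0, 0, 0.6], [-180, 140, -30, 0, 0, 0, 0.6], [-180, 150, -30, 0, 0, 0, 0.6], [-180, 150, -30, 0, 0, 0, 0.6]],
])

```text
time: 24.5
ee_pos: [0.4618, 0.0069, 0.2593]
tcp_rot: [-101.9, 89.7, -9.3]
wrist_force: [0.8, -0.1, 0.5]
opening: 0.0516
```

Run:
```python
from h import *
for n in("side","scene"):
    c=cams.camera(n); P=cloud(c); dz=.0015 if n=="scene" else -.001
    m=(P[...,0]>.54)&(P[...,0]<.68)&(P[...,1]<.27)&(P[...,1]>0)
    for zz in(.125,.14,.155,.17):
        w=m&(abs(P[...,2]-dz-zz)<.0035); nn,lab,st,ce=cv2.connectedComponentsWithStats(w.astype(np.uint8))
        for i in range(1,nn):
            if st[i,4]>32: q=P[lab==i];mm=(q.max(0)+q.min(0))/2; print(n,zz,st[i].tolist(),inv(mm).round(4),(q.max(0)-q.min(0)).round(3))
    for l in("bolt_knob","dropper","tip_box","beaker","marker"): print(l,[(np.round(d["at"],3).tolist(),round(d["confidence"],2)) for d in cams.find_in(l,c)[:2]])
    s=c["pixels"][130:345,250:420] if n=="side" else c["pixels"][130:300,230:410]
    cv2.imwrite(f"pics/f_{n}.png",cv2.resize(s[:,:,::-1],None,fx=2.75,fy=2.75,interpolation=cv2.INTER_CUBIC))
c=cams.camera("wrist");save(c,"w14.png"); mv([.5,0,.25])
```

```text
side 0.125 [339, 177, 13, 5, 38] [-0.0044 -0.0251] [0.031 0.032 0.007]
side 0.125 [349, 182, 9, 6, 37] [-0.0024 -0.0651] [0.022 0.028 0.005]
side 0.14 [341, 171, 10, 6, 42] [-0.0026 -0.0231] [0.027 0.029 0.005]
side 0.155 [333, 160, 11, 5, 43] [-0.0027  0.0254] [0.028 0.029 0.006]
side 0.17 [321, 143, 8, 5, 34] [0.0008 0.1267] [0.026 0.034 0.004]
side 0.17 [326, 149, 11, 5, 44] [-0.0003  0.0749] [0.029 0.034 0.006]
bolt_knob [([0.602, -0.191, 0.136], 0.48)]
dropper [([0.391, 0.103, 0.035], 0.72)]
tip_box []
beaker [([0.49, 0.388, 0.051], 0.61), ([0.417, -0.141, 0.039], 0.43)]
marker [([0.458, -0.416, 0.012], 0.82), ([0.616, -0.15, 0.097], 0.62)]
scene 0.125 [298, 216, 9, 8, 46] [ 0.0003 -0.0663] [0.026 0.027 0.006]
scene 0.125 [307, 225, 14, 8, 35] [ 0.001  -0.0195] [0.032 0.035 0.007]
scene 0.125 [347, 255, 17, 7, 33] [0.0095 0.1327] [0.032 0.036 0.007]
scene 0.14 [309, 220, 10, 8, 58] [-0.0001 -0.0213] [0.027 0.026 0.006]
scene 0.14 [347, 248, 17, 10, 43] [0.0091 0.1298] [0.031 0.042 0.006]
scene 0.155 [321, 224, 12, 9, 71] [0.0005 0.0261] [0.029 0.03  0.007]
scene 0.17 [335, 229, 12, 10, 90] [0.0012 0.0757] [0.034 0.032 0.007]
scene 0.17 [350, 239, 12, 10, 90] [0.0018 0.1286] [0.032 0.031 0.006]
bolt_knob [([0.61, -0.183, 0.121], 0.56)]
dropper [([0.395, 0.116, 0.043], 0.56), ([0.619, 0.052, 0.108], 0.21)]
tip_box [([0.43, -0.105, 0.045], 0.72)]
beaker [([0.487, 0.41, 0.047], 0.92)]
marker [([0.467, -0.402, 0.015], 0.61)]
t 25.15 tcp [0.4627 0.0071 0.2576] jaw -177.3 tilt [-1.    -0.002 -0.001] open 0.0515
shift [  7.7 -36.9  -8.8] rot [0. 0. 0.] nrows>= 0.8 q [  0.9  -6.4   1.8  98.   -0.  -91.8] F [-0.3 -0.   0.4]
```

View pics/f_side.png

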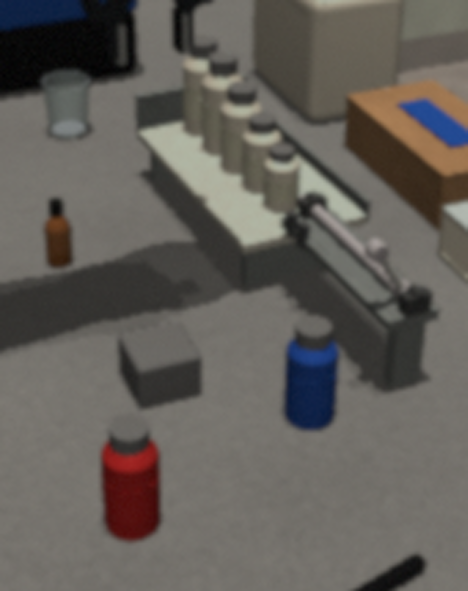

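View pics/f_scene.png

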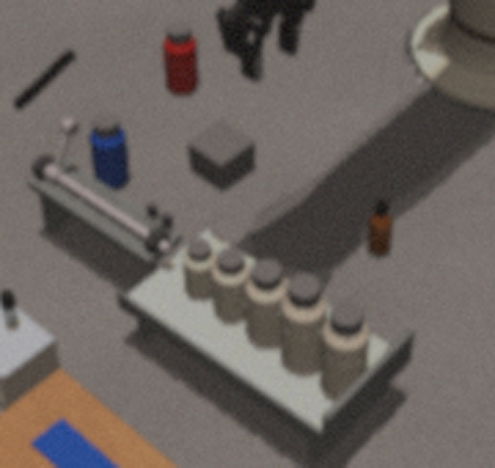

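```bash
python3 -c "
from h import *
print(bot.job_done())"
```

```text
the job is handed in; nothing more can be done
None
```

The bolt is drawn, the three white bottles stand in the row on the shelf, and the job was handed in at about 25 s of the 72 s allowed.

- **Bolt:** I pinched the knob, lifted it about 1.1 rad along its arc with the bolt still shot, then drew it out about 139 mm by tool travel. The last views put the knob at world y ≈ -0.187, as expected for that travel, and the rod clear of the board.
- **Bottles:** Large, medium and small went onto the row line one after another. I lowered each until light contact, with a wrist force of about 2–7 N.
- **Final check (scene and side cameras):** All bottles stand upright.

| Pair | Centre distance | Limit |
|---|---|---|
| Inner tall to large | 49.5 mm | 57 mm |
| Large to medium | 48 mm | 54 mm |
| Medium to small | 43.5 mm | 50 mm |

- **Row line:** All three centres are within about 4 mm of it by the cap readings (limit 10 mm). The two cameras differ from each other by 2–3 mm.
- **Bystanders and tall bottles:** The tall bottles and all four bystanders were found where they started, within measurement error. The side camera missed the tip box in the last detection, but the scene camera found it in place. The gripper was empty and clear of everything at hand-in.
- **No failed checks:** A few low-confidence detections disagreed, such as the rod reported as "marker", and I ignored them.

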